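# Cover the housing and hold it into the gluing fence

## Task

Set the loose large cover (the one that fits) onto the open housing, fully home and level, while the housing still stands clear of the fence. Then slide the closed housing across the board until its long side lies flat along the fence, and hold it there with one steady diagonal push of the gripper, pressing firmly, some 20 N each way, down onto the board and against the fence at the same time; the program finishes while still holding this push, with nothing let go. Leave the other things on the bench where they are.

Things in the scene. Friction and masses are not known exactly. Their poses are not given: they have to be found in the camera images.
- board: Plywood jig board fixed to the bench, 260 mm (its x) x 210 mm (its y) x 12 mm thick; origin at the centre of its underside on the bench, top at z = 12 mm. The fence stands along its -y side. It does not move. Friction on it is about that of plastic on wood (coefficient 0.45 to 0.75), so part of a sideways push is lost to it.
- fence: Straight aluminium fence fixed on the board, 240 mm long (its x, parallel to the board's x) x 20 mm wide x 38 mm high; origin at the centre of its underside, on the board's top. Its working face is the +y face, 10 mm from the origin (80 mm from the board's centre line on the -y side), and looks towards +y of the board. Rigid; friction 0.45 to 0.75, so it also carries part of a downward push.
- housing: Loose open-topped grey plastic housing, outside 100 mm (its x) x 80 mm (its y) x 45 mm high, walls and floor 4 mm (opening 92 x 72 mm), standing upright on the board, 0.22 to 0.45 kg; origin at the centre of its underside. A long side (its -y side) looks roughly towards the fence, 25 to 80 mm away, turned by up to 0.3 rad. Against the fence its origin is 40 mm from the working face.
- cover: Loose grey cover, 0.1 kg, lying lip down on the bench: plate 100 (its x) x 80 (y) x 6 mm; below it a lip 86 x 66 mm, 10 mm deep, entering the housing with 3 mm play all round; on top a central grip rib 50 mm long (x), 14 mm thick, 26 mm high. Origin: centre of the lip underside; plate top at 16 mm, rib top at 42 mm. Seated (either way round), its origin is 35 mm above that of the housing.
- small_cover: Bystander, leave alone: a smaller grey cover of the same make that does not fit, 70 x 56 mm, rib 30 mm long; origin at the centre of its underside.
- end_cap: Bystander: grey end cap, 28 x 28 x 32 mm, standing on the board near a corner away from the fence; origin under its centre.
- tee_piece: Bystander: grey fitting, 36 x 26 x 38 mm, standing on the bench between board and covers; origin under its centre.
- glue_bottle: Bystander: small white bottle, diameter 44 mm, 110 mm tall, upright; origin under its centre.
- screwdriver: Bystander: blue-handled screwdriver, lying along its x, about 200 mm; origin under its middle.
- deburrer: Bystander: flat black deburring tool, 135 mm long along its x, 16 mm high; origin underneath, near its middle.
Mind the look-alikes: they are no part of the job. What is shaped like the housing but red is not meant.

How it is judged:
By the outcome, as a careful person would: the job done as asked, in the order asked, and still so for the second after the job is handed in, while the arm keeps its last pose, push and grip.
It also fails if it takes over 51 s, if anything falls off the work surface, if the arm or the gripper's body presses on something with over 40 N, if the wrist force passes 120 N, or if a joint passes its speed limit or range.

## Robot

A 6-joint arm with a two-finger parallel gripper is mounted at the origin on the work surface. World frame = base frame: x ahead of the robot, y to its left, z up, the work surface at z = 0. Lengths are in m, angles in degrees, forces in N, time in s.
With the tool pointing down it reaches from about 0.375 to 0.975 m from the base axis. Payload 3.8 kg.
Tool frame: the origin (TCP) lies midway between the tips of the shut fingers; the grasp point (between the pads) lies arm.grip_point_offset behind it (arm.grip_point_offset is the distance from the TCP to the grasp point, in m); z points along the fingers, y is the direction in which the jaws open and shut (so a half turn about z gives the same grasp; the last joint's range is limited). The gripper opens to 88 mm and grips with 3 to 60 N. Pads are 18 mm wide; open, the fingers measure 123 mm over their backs; the gripper's body (75 mm by 187 mm) begins 45 mm behind the grasp point.
Start: joints at [72.428, 15.12, 91.902, -0, 72.978, -2.114], TCP at [0.18, 0.651, 0.239] pointing down, gripper open.
Joint ranges: [-150.88, 150.88], [-54.13, 125.18], [17.81, 147.31], [-75.09, 255.09], [0, 152.58], [-146.25, 146.25]. Speed limits (degrees/s): [147.25, 147.25, 180, 180, 180, 180].

## Interface

Orientations are given as a 3x3 rotation matrix whose columns are the frame's x, y, z axes.
In Python, from rig import arm, imaging gives the robot as it stands. Calls block until the motion is done:
- arm.movep(position, orientation): joint-space move of the TCP to a pose.
- arm.move_linear(position, speed=0.15, rotation=None, f_stop=None): straight line of the TCP; rotation=None keeps the orientation; speed is the mean speed in m/s. With f_stop (N) it stops when the force on the tool has changed by that much, and returns True; else False.
- arm.movej(angles): joint-space move.
- arm.move_gripper(opening): finger opening in m; the grip force is fixed at half the most; returns when the fingers have stopped.
- arm.hold(seconds).
- arm.solve_ik(position, orientation): joint angles nearest the present ones, or None.
- imaging.get_image(name): name is "scene" or "side" or "wrist"; returns (picture, depth): 480x640x3 uint8, red, green, blue; 480x640 float32, m along the optical axis (not along the pixel's ray), 0 where there is no reading.
- imaging.camera_model(name): a dict with "fx", "fy", "cx", "cy" (pixels), "dist_coeffs" ([k1, k2, p1, p2, k3] as OpenCV has them; the pictures are not rectified), "extrinsics" (4x4, takes a point from world to camera coordinates); the wrist camera has in their place "T_tool_cam" (4x4, takes a point from camera to tool coordinates, whose origin is the TCP and whose axes are the flange's). Camera axes: x right, y up, looking along -z (the intrinsics and any distortion apply to the point x, -y, -z); pixel columns grow to the right and rows downward; lengths in m; the calibration is good to about 2 mm. A picture is of the moment at which its call begins: read the wrist's pose just before it. camera_model takes no time and is no camera call.
A pose or a line that the arm cannot do raises arm.MotionError and nothing moves.
- arm.close_job(): hands the job in, once; it reports no verdict.
Readings, each from a call of its own:
- arm.get_clock(): time.
- arm.get_q(): joint angles.
- arm.get_qd(): joint speeds.
- arm.get_effort(): joint torques, N m.
- arm.get_position(): TCP position.
- arm.get_tool_rot(): TCP orientation.
- arm.get_wrist_force(): force on the tool from outside, world axes, zero at the start.
- arm.get_torque(): the same for the moment, N m.
- arm.get_gripper_width(): finger opening in m.
Only numpy, scipy, OpenCV 4.12 (cv2) and the standard library are available. Lean on these libraries where they do the work, as an engineer would, in place of code of your own. Each camera call takes 0.05 s, during which the arm holds its last target.

## Working session

There is one attempt and no reset: what is moved stays moved. The work goes in short steps, each a Python script; the robot and the scene stay as the last script left them, time stands still between calls to the robot, and variables do not carry over. Pictures are saved under pics/ and viewed, and the job is handed in when it is done.

```bash
ls; mkdir -p pics
python3 - <<'E'
from rig import arm, imaging
import cv2, numpy as np
for n in ("scene","side"):
    p,d=imaging.get_image(n)
    cv2.imwrite(f"pics/{n}0.png",p[:,:,::-1]); np.savez(f"{n}0.npz",p=p,d=d)
    m=imaging.camera_model(n); print(n,{k:np.round(v,3).tolist() for k,v in m.items()})
print(arm.get_clock(),arm.grip_point_offset,arm.get_tool_rot(),arm.get_gripper_width())
print(imaging.camera_model("wrist"))
E
```

```text
pics
scene {'fx': 437.867, 'fy': 437.867, 'cx': 318.379, 'cy': 238.104, 'dist_coeffs': [0.019, 0.0, 0.0, 0.0, 0.0], 'extrinsics': [[0.32, 0.947, 0.019, -0.159], [-0.607, 0.189, 0.772, 0.294], [0.728, -0.259, 0.635, -1.352], [0.0, 0.0, 0.0, 1.0]]}
side {'fx': 489.033, 'fy': 489.033, 'cx': 326.282, 'cy': 244.865, 'dist_coeffs': [-0.071, 0.0, 0.0, 0.0, 0.0], 'extrinsics': [[0.725, -0.689, -0.019, -0.428], [0.537, 0.548, 0.641, -0.343], [-0.431, -0.475, 0.767, -1.061], [0.0, 0.0, 0.0, 1.0]]}
0.1 0.0187 [[-9.63821438e-01  2.66548007e-01 -6.28477551e-04]
 [ 2.66548735e-01  9.63819447e-01 -1.96099462e-03]
 [ 8.30396767e-05 -2.05756856e-03 -9.99997880e-01]] 0.08817056459002076
{'fx': 383.1972530533707, 'fy': 383.1972530533707, 'cx': 317.648061395404, 'cy': 241.1885070913041, 'dist_coeffs': array([-0.07408196,  0.        ,  0.        ,  0.        ,  0.        ]), 'T_tool_cam': array([[-1.03244179e-03,  9.51380256e-01,  3.08017113e-01,
         8.00340888e-02],
       [ 9.99999460e-01,  1.01806692e-03,  2.07366604e-04,
        -7.12075182e-04],
       [-1.16297540e-04,  3.08017160e-01, -9.51380794e-01,
        -1.46216033e-01],
       [ 0.00000000e+00,  0.00000000e+00,  0.00000000e+00,
         1.00000000e+00]])}
```

View pics/scene0.png

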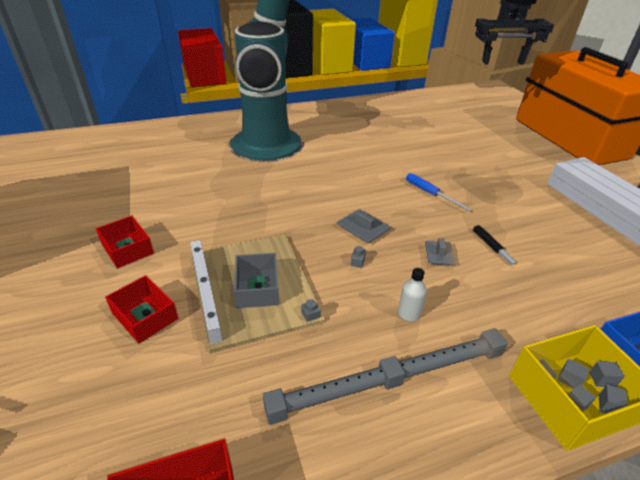

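View pics/side0.png

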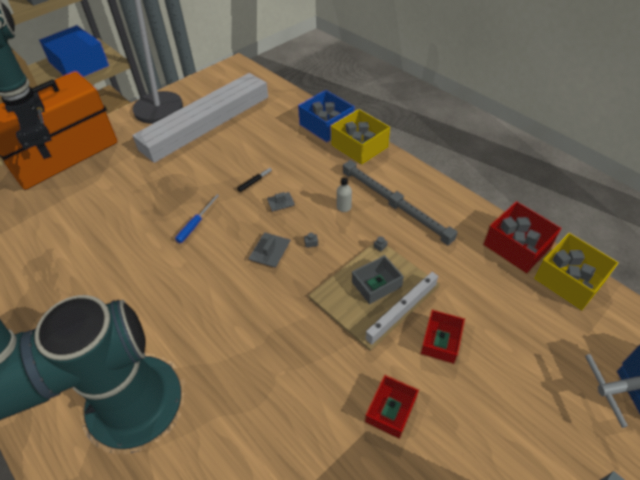

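Scene picture: the cover candidates are (365,225), the larger grey plate with the longer rib, and (440,250), smaller with a short rib. The grey housing is at (257,280), and red decoys are at (125,240) and (142,308). The fence is at (205,290), the tee at (358,257) and the end cap at (311,309). I'll enlarge the covers and measure by depth.

```bash
cat > h.py <<'E'
import numpy as np, cv2
from rig import arm, imaging
def cloud(d,m,T=None):
    # returns HxWx3 world pts
    K=np.array([[m['fx'],0,m['cx']],[0,m['fy'],m['cy']],[0,0,1.]])
    v,u=np.mgrid[0:480,0:640].astype(np.float32)
    pts=np.stack([u.ravel(),v.ravel()],1)[:,None]
    n=cv2.undistortPoints(pts,K,np.array(m['dist_coeffs'])).reshape(480,640,2)
    P=np.stack([n[...,0]*d,-n[...,1]*d,-d],-1)
    if T is None: T=np.linalg.inv(m['extrinsics'])
    W=P@T[:3,:3].T+T[:3,3]
    W[d==0]=np.nan
    return W
def proj(X,m):
    K=np.array([[m['fx'],0,m['cx']],[0,m['fy'],m['cy']],[0,0,1.]])
    E=m['extrinsics']; c=np.atleast_2d(X)@E[:3,:3].T+E[:3,3]
    c=c*[1,-1,-1]
    return cv2.projectPoints(c,np.zeros(3),np.zeros(3),K,np.array(m['dist_coeffs']))[0][:,0]
E
python3 - <<'E'
from h import *
tiles=[]
for n in ("scene","side"):
    z=np.load(n+"0.npz"); m=imaging.camera_model(n); W=cloud(z['d'],m); np.save(n+"W.npy",W)
    if n=="scene": pts=dict(cover=(380,228),small=(432,256),table=(330,190),housing=(257,268),board=(290,260),fence=(205,280),cap=(311,306),tee=(358,254),bottle=(412,290),hsW=(240,300))
    else: pts=dict(cover=(262,258),small=(285,203),table=(300,290),fence=(402,308),board=(340,300),tee=(311,240),cap=(380,243),housing=(370,275))
    for k,(u,v) in pts.items(): print(n,k,np.round(W[v,u],3))
    p=z['p'][:,:,::-1]
    c=p[195:275,330:470] if n=="scene" else p[180:275,235:335]
    tiles.append(cv2.resize(c,(400,300),interpolation=cv2.INTER_CUBIC))
    # ortho height map 1mm: x .2..0.9? 
cv2.imwrite("pics/crop.png",np.hstack(tiles))
E
```

```text
scene cover [0.512 0.144 0.017]
scene small [0.633 0.209 0.016]
scene table [0.306 0.097 0.   ]
scene housing [ 0.565 -0.155  0.024]
scene board [ 0.549 -0.081  0.011]
scene fence [ 0.6   -0.258  0.054]
scene cap [ 0.713 -0.088  0.045]
scene tee [0.595 0.053 0.031]
scene bottle [0.758 0.084 0.077]
scene hsW [ 0.652 -0.205  0.035]
side cover [0.453 0.102 0.015]
side small [0.628 0.212 0.017]
side table [ 0.464 -0.036 -0.002]
side fence [ 0.578 -0.272  0.054]
side board [ 0.51  -0.134  0.01 ]
side tee [0.583 0.051 0.024]
side cap [ 0.698 -0.094  0.038]
side housing [ 0.616 -0.136  0.015]
```

View pics/crop.png

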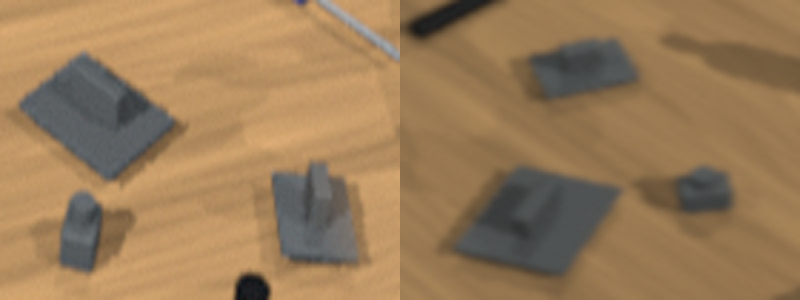

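The crop confirms it: the large cover is at scene (365,225), with a 100x80 plate and a long rib. The one at (440,250) is the small cover.

Run:
```python
from h import *
def sel(W,c,r,lo,hi):
    P=W.reshape(-1,3); 
    k=(np.hypot(P[:,0]-c[0],P[:,1]-c[1])<r)&(P[:,2]>lo)&(P[:,2]<hi); return P[k]
for n in ("scene","side"):
    W=np.load(n+"W.npy")
    for k,c,r,lo,hi in [("cover plate",(.485,.12),.09,.010,.022),("rib",(.485,.12),.06,.034,.05),("housing rim",(.615,-.16),.09,.05,.065),("fence",(.61,-.26),.14,.044,.056),("board",(.62,-.15),.2,.007,.016)]:
        P=sel(W,c,r,lo,hi)
        if len(P)<8: print(n,k,len(P)); continue
        (cx,cy),(w,h),a=cv2.minAreaRect((P[:,:2]*1000).astype(np.float32))
        print(n,k,len(P),np.round([cx,cy,w,h,a,P[:,2].mean()*1000],1))
```

```text
scene cover plate 772 [488.2 112.4 101.3  82.   26.3  16.4]
scene rib 127 [488.8 113.1  50.6  15.2  26.3  40.7]
scene housing rim 523 [ 609.1 -164.7   80.   103.    78.    55.9]
scene fence 1658 [ 612.4 -262.8  269.5  231.6   54.6   49.9]
scene board 7083 [ 594.1 -150.   263.8  398.1    0.6   12.6]
side cover plate 755 [487.  112.7 105.5  82.4  25.6  16.3]
side rib 101 [488.1 112.4  53.7  16.5  26.6  40.5]
side housing rim 349 [ 608.8 -165.3   83.   104.3   77.8   55.4]
side fence 1197 [ 596.5 -256.3  272.5  223.2   67.9   49.7]
side board 4603 [ 5.952e+02 -1.513e+02  2.646e+02  3.949e+02  2.000e-01  1.190e+01]
```

Run:
```python
from h import *
for n in ("scene","side"):
    W=np.load(n+"W.npy"); P=W.reshape(-1,3)
    k=(P[:,0]>.44)&(P[:,0]<.78)&(P[:,1]<-.222)&(P[:,1]>-.32)&(P[:,2]>.046)&(P[:,2]<.054)
    Q=P[k]; (cx,cy),(w,h),a=cv2.minAreaRect((Q[:,:2]*1000).astype(np.float32)); print(n,k.sum(),np.round([cx,cy,w,h,a],1),Q[:,2].mean())
    k=(P[:,0]>.44)&(P[:,0]<.79)&(P[:,1]<-.03)&(P[:,1]>-.32)&(abs(P[:,2]-.012)<.004)
    Q=(P[k][:,:2]*1000).astype(np.float32)
    img=np.zeros((400,400),np.uint8); q=(Q-[420,-340]).astype(int); img[q[:,1],q[:,0]]=255
    img=cv2.morphologyEx(cv2.morphologyEx(img,cv2.MORPH_CLOSE,np.ones((7,7))),cv2.MORPH_OPEN,np.ones((9,9)))
    nn,l,s,_=cv2.connectedComponentsWithStats(img); i=1+s[1:,4].argmax()
    pp=np.argwhere(l==i)[:,::-1].astype(np.float32)
    (cx,cy),(w,h),a=cv2.minAreaRect(pp); print('board',cx+420,cy-340,w,h,a)
```

```text
scene 986 [ 596.9 -261.3  240.3   19.8    0.7] 0.05081871748381624
board 595.0 -171.5 207.0 262.0 90.0
side 714 [ 594.2 -285.5  238.9   68.     0.7] 0.04980478622863806
board 593.4782104492188 -173.10369873046875 260.43109130859375 211.1009979248047 0.6585432291030884
```

```bash
cat >> h.py <<'E'
def Rd(yang,tiltless=True):
    "tool down, jaw (y) axis at yang degrees in world"
    a=np.radians(yang); y=np.array([np.cos(a),np.sin(a),0]); z=np.array([0,0,-1.]); x=np.cross(y,z)
    return np.stack([x,y,z],1)
def wcloud():
    p0=np.array(arm.get_position()); R=np.array(arm.get_tool_rot())
    p,d=imaging.get_image("wrist"); m=imaging.camera_model("wrist")
    T=np.eye(4); T[:3,:3]=R; T[:3,3]=p0
    return p,d,cloud(d,m,T@m['T_tool_cam'])
def rect(W,c,r,lo,hi):
    P=W.reshape(-1,3); k=(np.hypot(P[:,0]-c[0],P[:,1]-c[1])<r)&(P[:,2]>lo)&(P[:,2]<hi); P=P[k]
    if len(P)<8: return None
    (cx,cy),(w,h),a=cv2.minAreaRect((P[:,:2]*1000).astype(np.float32)); return len(P),np.round([cx,cy,w,h,a,P[:,2].mean()*1000],1)
E
python3 - <<'E'
from h import *
t=arm.get_clock()
arm.movep([.609,-.165,.20],Rd(78)); arm.hold(.2)
print(arm.get_clock()); p,d,W=wcloud(); cv2.imwrite("pics/w1.png",p[:,:,::-1])
print('housing rim',rect(W,(.609,-.165),.09,.051,.065)); 
P=W.reshape(-1,3);k=(P[:,1]<-.235)&(P[:,2]>.045)&(P[:,2]<.054)&(abs(P[:,0]-.6)<.15);Q=P[k]
if k.sum()>8: print('fence',k.sum(),cv2.minAreaRect((Q[:,:2]*1000).astype(np.float32)),Q[:,2].mean())
arm.movep([.488,.1125,.17],Rd(116.3)); arm.hold(.2)
p,d,W=wcloud(); cv2.imwrite("pics/w2.png",p[:,:,::-1])
print('plate',rect(W,(.488,.1125),.085,.01,.022)); print('rib',rect(W,(.488,.1125),.06,.034,.05))
print(arm.get_clock(),arm.get_wrist_force(),arm.get_position())
E
```

```text
3.525
housing rim (2777, array([ 602.9, -188.8,  130.7,  100.7,   78. ,   56.6]))
fence 8496 ((596.065673828125, -341.72515869140625), (240.3540496826172, 183.0924530029297), 0.7056722044944763) 0.049589015662131905
plate (10576, array([486.8, 114. , 100.6,  80.3,  25.7,  16.4]))
rib (1211, array([486.4, 114.2,  50. ,  13.5,  26.1,  42.1]))
4.9917 [-1.00950478 -0.26908411 -0.16213741] [0.48869095 0.11166385 0.17009651]
```

View pics/w1.png

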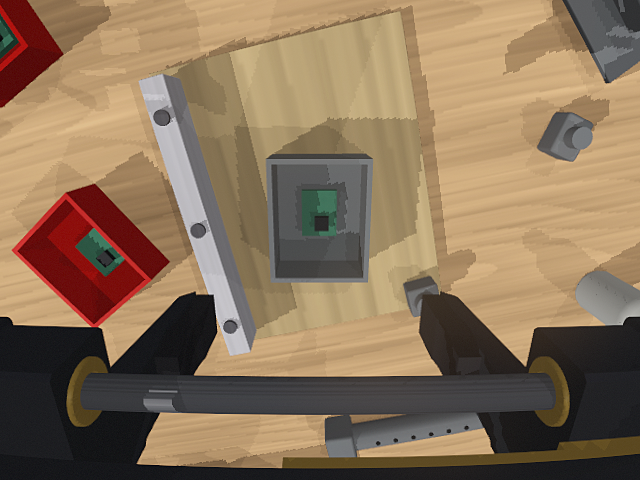

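View pics/w2.png

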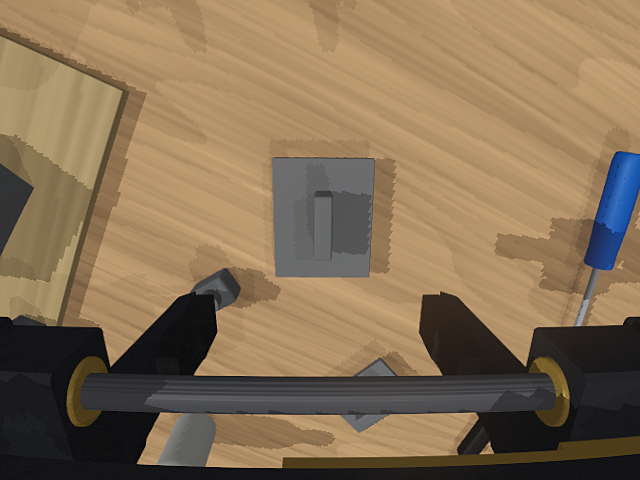

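Run:
```python
from h import *
R=Rd(116.1)
arm.movep([.4870,.1136,.10],R)
print(arm.move_linear([.4870,.1136,.0175],speed=.08,rotation=R,f_stop=8)); print(arm.get_position(),arm.get_wrist_force())
arm.move_gripper(0.005); print('w',arm.get_gripper_width(),arm.get_position(),arm.get_wrist_force())
arm.move_linear([.4870,.1136,.16],speed=.15)
f=arm.get_wrist_force(); print('w',arm.get_gripper_width(),f,arm.get_clock())
arm.movep([.714,-.188,.20],Rd(78)); arm.hold(.4)
print(arm.get_clock(),arm.get_position(),np.round(arm.get_tool_rot(),4)); p,d,W=wcloud(); cv2.imwrite("pics/w3.png",p[:,:,::-1]); np.savez("w3.npz",W=W,p=p,pos=arm.get_position(),R=arm.get_tool_rot())
print('housing rim',rect(W,(.609,-.165),.067,.0535,.065)); print(arm.get_gripper_width(),arm.get_wrist_force())
```

```text
False
[0.48762104 0.11372575 0.01804498] [ 0.22511495 -0.48639642  0.54180788]
w 0.013552257730708735 [0.48693972 0.1136273  0.01748349] [-0.69854476  0.12187934  0.33678009]
w 0.013405126031236354 [-0.4823408   0.0197261  -1.61234322] 8.7667
10.5833 [ 0.71399409 -0.18739486  0.20029002] [[-9.783e-01  2.071e-01  3.000e-04]
 [ 2.071e-01  9.783e-01 -1.000e-04]
 [-3.000e-04 -0.000e+00 -1.000e+00]]
housing rim (3250, array([ 607.9, -163.9,   80.6,  100. ,   78. ,   57. ]))
0.01371427987476102 [ 1.04162689  1.20401971 -0.85866471]
```

View pics/w3.png

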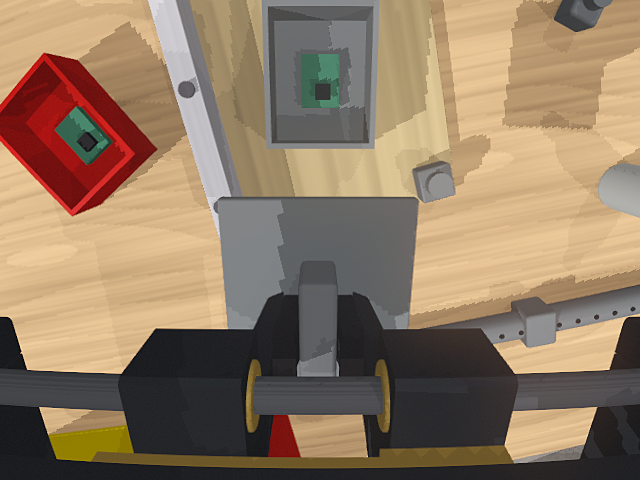

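The cover is held: its plate's front corners are at about (218,198) and (418,198), and it looks square. The housing is fully visible at the top. Now I'll measure the in-hand offset.

Run:
```python
import numpy as np, cv2
z=np.load("w3.npz"); W=z['W']; L=(W-z['pos'])@z['R']
P=L.reshape(-1,3)*1000
k=(P[:,0]>0)&(P[:,0]<60)&(abs(P[:,1])<50)&(P[:,2]>-4)&(P[:,2]<8); Q=P[k]
print(k.sum(),'z',Q[:,2].mean(),np.polyfit(Q[:,0],Q[:,2],1),np.polyfit(Q[:,1],Q[:,2],1))
q=Q[Q[:,0]>20]
print('x max',np.percentile(Q[abs(Q[:,1])<30][:,0],[99,99.8,100]),'y',np.percentile(q[:,1],[0,.2,.5,99.5,99.8,100]))
for a,b in((-35,-15),(15,35)):
    s=Q[(Q[:,1]>a)&(Q[:,1]<b)]; print(a,s[:,0].max())
for a,b in((5,20),(25,45)):
    s=Q[(Q[:,0]>a)&(Q[:,0]<b)]; print(a,s[:,1].min(),s[:,1].max())
```

```text
19394 z 1.1717653753000499 [0.01072231 0.85703029] [1.45950029e-04 1.17182674e+00]
x max [49.80650313 49.97056563 50.14630227] y [-40.52936882 -40.11265088 -39.80982028  38.94258951  39.20321757
  39.6878606 ]
-35 50.14630227207611
15 50.14413522903333
5 -40.583740296303596 39.653473784661706
25 -40.511757444816595 39.68786059779791
```

Run:
```python
from h import *
R=Rd(78); x,y=.6081,-.1643
arm.movep([x,y,.10],R); arm.hold(.2); print(arm.get_position(),arm.get_wrist_force())
s=arm.move_linear([x,y,.071],speed=.05,f_stop=5); print(s,arm.get_position(),arm.get_wrist_force())
if not s:
    s=arm.move_linear([x,y,.0625],speed=.02,f_stop=6); print(s,arm.get_position(),arm.get_wrist_force())
print(arm.get_torque(),arm.get_clock(),arm.get_gripper_width())
for n in("scene","side"):
    p,d=imaging.get_image(n); np.savez(n+"4.npz",p=p,d=d)
    W=cloud(d,imaging.camera_model(n)); print(n,rect(W,(.608,-.164),.067,.0555,.07))
    c=p[230:350,190:350] if n=="scene" else p[210:330,310:470]
    cv2.imwrite(f"pics/{n}4.png",cv2.resize(c[:,:,::-1],(640,480),interpolation=cv2.INTER_CUBIC))
```

```text
[ 0.61115226 -0.16522797  0.10240737] [-0.19583611 -0.34797534 -1.26698581]
False [ 0.60807712 -0.16427128  0.07083939] [-0.53964439  0.76758039 -0.31001041]
True [ 0.60855023 -0.16443919  0.06441978] [-0.38355709 -0.42690824  4.4970665 ]
[-0.0291562   0.0373218  -0.01965956] 12.6 0.013649905511752476
scene (1196, array([ 610.7, -165.4,   80.8,  102.1,   78.1,   63.2]))
side (557, array([ 608.4, -167.1,   83.3,  102.5,   77.3,   62.8]))
```

```bash
python3 -c "
import cv2,numpy as np
cv2.imwrite('pics/c4.png',cv2.resize(np.hstack([cv2.imread('pics/scene4.png'),cv2.imread('pics/side4.png')]),(800,300)))"
```

```text
(no output)
```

View pics/c4.png

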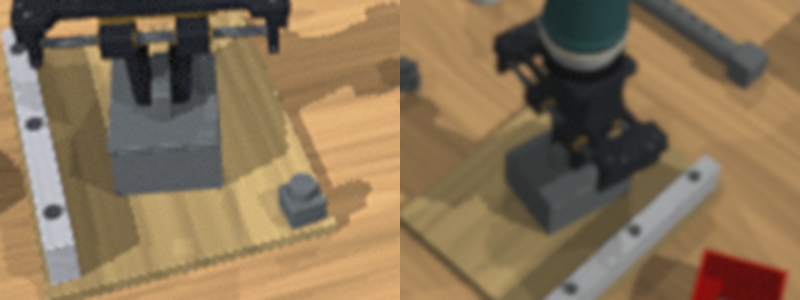

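The cover is seated: the plate top reads 63 mm (the nominal value), and TCP z is 64.4 against 64.2 predicted. The pictures show it level, with no gap. Next I'll press lightly and slide.

Run:
```python
from h import *
def st(t): print(t,np.round(arm.get_position(),4),np.round(arm.get_wrist_force(),2),np.round(arm.get_torque(),2),round(arm.get_gripper_width(),4),arm.get_clock())
p=np.array(arm.get_position()); st('0')
z=p[2]
while arm.get_wrist_force()[2]<7 and z>.0625:
    z-=.0004; arm.move_linear([p[0],p[1],z],speed=.02); st('dn %.4f'%z)
R=Rd(90.7)
arm.move_linear([p[0]+.0005,-.203,z],speed=.03,rotation=R); st('slid')
arm.hold(.2); st('slid')
s=arm.move_linear([p[0]+.0005,-.222,z],speed=.015,f_stop=8); st(s)
p,d=imaging.get_image("scene"); np.savez("scene5.npz",p=p,d=d)
cv2.imwrite("pics/s5.png",cv2.resize(p[230:350,190:350,::-1],(640,480),interpolation=cv2.INTER_CUBIC))
W=cloud(d,imaging.camera_model("scene")); print(rect(W,(.61,-.212),.067,.0555,.07))
```

```text
0 [ 0.6086 -0.1644  0.0645] [ 0.45 -0.13  5.66] [-0.01  0.01  0.02] 0.0135 12.7
dn 0.0641 [ 0.6089 -0.1646  0.0645] [-0.43  0.06  5.37] [0.05 0.06 0.05] 0.0139 12.95
dn 0.0637 [ 0.6089 -0.1645  0.0644] [-3.11  1.46  6.93] [ 0.11  0.21 -0.04] 0.0142 13.2
dn 0.0633 [ 0.609  -0.1645  0.0644] [-2.25  1.41  9.76] [0.08 0.31 0.02] 0.0137 13.45
slid [ 0.6099 -0.2011  0.0645] [-0.77  6.13  9.86] [ 1.09  0.2  -0.06] 0.0139 14.8833
slid [ 0.6099 -0.2012  0.0645] [-0.33  6.79  9.7 ] [ 1.05  0.12 -0.01] 0.0136 15.0833
True [ 0.6101 -0.2132  0.0645] [0.27 1.44 2.82] [ 0.1   0.04 -0.  ] 0.0136 15.9667
(1250, array([ 611.2, -213.6,  103.1,   85.1,    1.1,   63.4]))
```

View pics/s5.png

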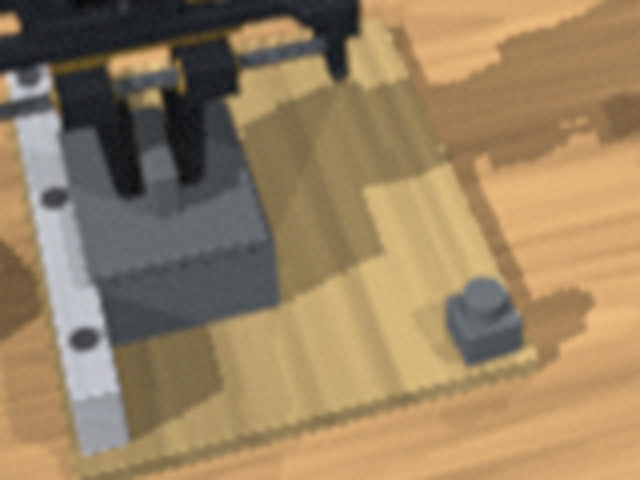

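Run:
```python
from h import *
def st(t): print(t,np.round(arm.get_position(),4),np.round(arm.get_wrist_force(),2),np.round(arm.get_torque(),2),round(arm.get_gripper_width(),4),arm.get_clock())
x,cy,cz=np.array(arm.get_position()); 
cz=min(cz,.0645)-.0005
def F():
    return np.mean([arm.get_wrist_force() for _ in range(3)],0)
for i in range(25):
    f=F()
    if i%3==0: st('%.4f %.4f'%(cy,cz))
    ey,ez=(14 if i<6 else 29)-f[1],(6 if i<6 else 28)-f[2]
    if i>8 and abs(ey)<1.5 and abs(ez)<1.5: break
    cy-=np.clip(ey*.00012,-.0012,.0012); cz-=np.clip(ez*.00012,-.0012,.0012)
    arm.move_linear([x,cy,cz],speed=.01)
arm.hold(.3)
st('end %.4f %.4f'%(cy,cz))
for n in("scene","side"):
    p,d=imaging.get_image(n); np.savez(n+"6.npz",p=p,d=d)
    W=cloud(d,imaging.camera_model(n)); print(n,rect(W,(.61,-.212),.067,.0555,.07))
    c=p[230:350,190:350] if n=="scene" else p[210:330,310:470]
    cv2.imwrite(f"pics/{n}6.png",cv2.resize(c[:,:,::-1],(400,300),interpolation=cv2.INTER_CUBIC))
cv2.imwrite('pics/c6.png',np.hstack([cv2.imread('pics/scene6.png'),cv2.imread('pics/side6.png')]))
```

```text
-0.2132 0.0640 [ 0.6101 -0.2132  0.0645] [0.86 0.6  2.23] [ 0.07  0.03 -0.  ] 0.0138 16.0167
-0.2162 0.0643 [ 0.6101 -0.2133  0.0646] [-0.94  9.21  7.64] [ 1.44  0.08 -0.06] 0.014 16.825
-0.2172 0.0647 [ 0.6101 -0.2134  0.0648] [-0.9  11.29  7.49] [ 1.8  -0.04  0.03] 0.0137 17.575
-0.2206 0.0613 [ 0.6101 -0.2133  0.0643] [-7.33 25.56 24.44] [3.72 1.05 0.07] 0.0139 18.5
end -0.2214 0.0608 [ 0.6101 -0.2134  0.0643] [-7.5  27.89 28.51] [4.19 1.12 0.06] 0.0138 19.3
scene (1243, array([ 610.7, -212.8,  105.1,   82.8,    0.8,   63.3]))
side (699, array([ 604.1, -218.6,   94.1,   93.1,    0. ,   62.5]))
```

View pics/c6.png

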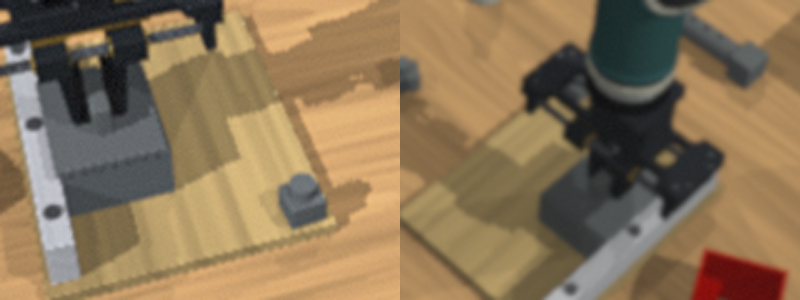

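Run:
```python
from h import *
def st(t): print(t,np.round(arm.get_position(),4),np.round(arm.get_wrist_force(),2),np.round(arm.get_torque(),2),round(arm.get_gripper_width(),4),arm.get_clock())
st('0')
x=.6101
for i in range(4):
    fx=np.mean([arm.get_wrist_force()[0] for _ in range(5)])
    if abs(fx)<2: break
    x+=np.clip(fx*.00012,-.0006,.0006); arm.move_linear([x,-.2214,.0608],speed=.01); st('x %.4f'%x)
arm.hold(.5); st('end')
print(np.round(arm.get_tool_rot(),4).tolist())
for n in("scene","side"):
    p,d=imaging.get_image(n); W=cloud(d,imaging.camera_model(n)); np.savez(n+"7.npz",p=p,d=d,W=W)
    P=W.reshape(-1,3)
    k=(abs(P[:,0]-.61)<.045)&(P[:,1]>-.245)&(P[:,1]<-.178)&(abs(P[:,2]-.063)<.006); Q=P[k]
    A=np.c_[Q[:,:2]-[.61,-.212],np.ones(len(Q))]; print(n,'plate',k.sum(),np.linalg.lstsq(A,Q[:,2],rcond=None)[0])
    k=(abs(P[:,0]-.61)<.045)&(P[:,1]>-.178)&(P[:,1]<-.160)&(P[:,2]>.02)&(P[:,2]<.05); Q=P[k]
    if k.sum()>10: print('+y wall y,slope',k.sum(),np.polyfit(Q[:,0]-.61,Q[:,1],1))
    k=(P[:,0]>.645)&(P[:,0]<.68)&(P[:,1]>-.240)&(P[:,1]<-.18)&(P[:,2]>.018)&(P[:,2]<.052); Q=P[k]
    if k.sum()>10: print('+x wall x,slope',k.sum(),np.polyfit(Q[:,1]+.212,Q[:,0],1), Q[:,0].std())
    # fence direct: top points
    k=(abs(P[:,0]-.6)<.13)&(P[:,1]<-.235)&(P[:,1]>-.29)&(abs(P[:,2]-.05)<.003); Q=(P[k]*1000)[:,:2].astype(np.float32)
    print('fence',cv2.minAreaRect(Q))
```

```text
0 [ 0.6101 -0.2133  0.0643] [-8.22 27.34 28.44] [4.19 1.14 0.09] 0.0138 19.4
x 0.6095 [ 0.6101 -0.2134  0.0643] [-5.84 27.95 27.06] [4.22 0.92 0.13] 0.014 19.65
x 0.6089 [ 0.6101 -0.2134  0.0643] [-4.26 27.24 26.02] [4.23 0.58 0.06] 0.0136 19.9
x 0.6084 [ 0.6101 -0.2134  0.0643] [-1.71 28.24 23.69] [4.24 0.41 0.03] 0.0139 20.15
end [ 0.6101 -0.2134  0.0643] [-2.21 27.94 24.28] [4.21 0.39 0.04] 0.0139 20.65
[[-0.9999, -0.0099, 0.0026], [-0.0098, 0.9998, 0.0169], [-0.0027, 0.0169, -0.9999]]
scene plate 730 [ 0.00330305 -0.00023949  0.06374288]
+x wall x,slope 430 [-0.01290919  0.65863413] 0.0009160608387184622
fence ((607.8088989257812, -253.44110107421875), (218.0201873779297, 35.29352951049805), 0.733748197555542)
side plate 430 [-0.00105307  0.0050743   0.06296989]
fence ((556.7259521484375, -258.0727844238281), (164.64511108398438, 32.458431243896484), 0.14654897153377533)
```

The housing's +x wall is at a yaw of 0.74° and the fence at 0.7°. The plate is level (slope under 0.005) at z = 63 mm. I'll trim the down force slightly, then hand in while holding.

Run:
```python
from h import *
arm.move_linear([.6082,-.2214,.0603],speed=.005)
arm.hold(1.0)
f=np.array([arm.get_wrist_force() for _ in range(10)]); print(f.mean(0),f.std(0),arm.get_position(),arm.get_gripper_width(),arm.get_clock())
p,d=imaging.get_image("scene"); cv2.imwrite("pics/end.png",p[:,:,::-1])
a=np.load("scene0.npz"); W0=cloud(a['d'],imaging.camera_model("scene")); W=cloud(d,imaging.camera_model("scene"))
for n,c,r,lo,hi in [("small",(.64,.205),.06,.01,.06),("tee",(.59,.052),.04,.01,.06),("cap",(.705,-.09),.035,.02,.06)]:
    print(n,rect(W0,c,r,lo,hi),rect(W,c,r,lo,hi))
m=f.mean(0)
if 25<m[1]<31 and 23<m[2]<31: arm.close_job(); print('closed',arm.get_clock())
```

```text
[-2.72753231 28.28202178 25.56000432] [4.44089210e-16 0.00000000e+00 3.55271368e-15] [ 0.6101231  -0.2133571   0.06432632] 0.01349762691647201 22.0083
small (602, array([626. , 231.7,  56. ,  71.7,  66.4,  20.6])) (599, array([626.2, 231.4,  56. ,  72.9,  66.2,  20.7]))
tee (225, array([589.4,  56.4,  26.1,  36. ,  56.2,  26.7])) (226, array([588. ,  57.5,  26.2,  37.5,  56.4,  26.5]))
cap (286, array([707.5, -86.8,  29.7,  28.6,   4.9,  35.4])) (287, array([707.6, -86.9,  28.7,  28.2,   3.1,  35.4]))
the job is handed in; nothing more can be done
the job is handed in; nothing more can be done
```

View pics/end.png

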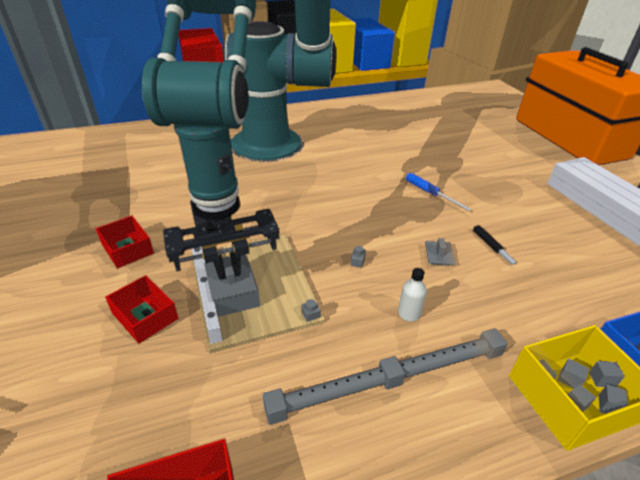

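The large cover is seated on the grey housing, and the closed housing lies along the fence. The job was handed in at about 22 s with the gripper still holding the rib and pushing. The final picture shows the closed housing against the fence at about (235,290).

- **Seating:** I gripped the cover by its rib and set it on while the housing stood about 36 mm from the fence. The plate top reads 63 mm, which is the nominal seated height, and its slope is under 0.006, so it is level. While pushing, the cover sits up to about 3 mm towards the fence, taking up the lip play.
- **Against the fence:** the housing's end wall shows a yaw of 0.74°, and the fence shows 0.7°. That check comes from the scene camera only. The side view was partly blocked by the gripper, and its last plate and fence rectangles were unreliable, so I did not use them.
- **Push:** the wrist reads about 28 N towards the fence and 25.6 N down, with 2.7 N left along the fence. I kept this above 20 N because friction on the board and fence takes part of it. The forces at the fence and board contacts themselves could not be measured.
- **Bystanders:** the small cover, tee piece and end cap read within about 2 mm of where they started, which is measurement noise. The bottle, screwdriver and deburrer look unmoved in the picture, and I did not measure them.

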